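# Fork back the spring bar to free the wristband

### The job

The hard wristband hangs locked on the keeper's spring bar. Take the forked tool from its holder, straddle the bar with it between the near lug and the collar, and push the collar sideways until the wristband drops free onto the keeper's base; ease the bar back home under control rather than letting it snap, and put the tool back in its holder, standing upright and fully down. Move the bar only with the tool, keep the gripper off the wristband, and leave the other things on the shelf where they are.

Things in the scene. Friction and masses are not known exactly. Their poses are not given: they have to be found in the camera images.
- keeper: Fixed stand, wooden base 110 (x) x 200 (y) x 10 mm, lips to 28 mm high along x = +-52 mm; origin: centre of underside. Spring bar along its y axis above x = 0, axis 115 mm up. Along y (mm): far lug +66..+74, wristband about +50, near lug +26..+34, bare bar (free gap) 0..+26, collar -8..0, coil spring, housing -55..-99. Lugs 28 mm wide in x, tops 135 mm up; housing top 132 mm.
- bar (a joint): How far the bar is pushed towards the keeper's -y, in m: 0 = home (through both lugs), 0.045 = stop. Bar diameter 10 mm, tip at keeper y = +72 mm when home; the wristband comes off at about 0.036 to 0.040. Spring force 2.4 N at home, plus 60 N/m; returns by itself when let go.
- collar (a point): Centre of the collar's face on the free-gap side (facing keeper +y), on the bar axis, 115 mm up; moves with the bar; at home at keeper x = 0, y = 0. Collar 36 mm diameter, 8 mm thick; push on this face either side of the bar.
- drop_spot (a point): Point on the top of the keeper's base straight below the wristband, at keeper (0, +50, 10) mm.
- wristband: Loose hard silicone hoop, 72 mm outside and 62 mm inside diameter, 22 mm wide, 45 g; origin at its centre, hoop axis along its y. At the start it hangs on the bar with its origin about 89 mm up; fallen onto the base its origin is about 46 mm up standing, lower if lying.
- holder: Fixed open-topped rectangular grey holder for the tool, 62 (x) x 36 (y) mm outside and 62 mm high, walls 7 mm, so the opening is 48 (x) x 22 (y) mm, on a flat 90 x 70 mm foot; origin at the centre of the underside.
- fork: Loose forked tool, 130 mm tall, 150 g, upright in the holder, tines down, axes as the holder's; origin: centre of tine ends, 12 mm above the shelf when in the holder. Two tines 9 (x) x 10 (y) x 50 mm, 16 mm gap along x; guard plate 64 (x) x 40 (y), z = 50..58 mm, rests on holder rim; wooden handle 30 (x) x 22 (y), z = 58..130 mm. Symmetric under a half turn about z.
- whistle: Bystander: orange whistle, 60 mm long, 26 mm high, origin under its centre.
- card_box: Bystander: card box 92 x 62 x 20 mm, origin at the centre of the underside.
- jar: Bystander: glass jar with bamboo lid, 90 mm diameter, 117 mm high, origin at the centre of the underside.
- dice_cup: Bystander: wooden cup, 74 mm diameter, 85 mm high, origin at the centre of the underside.
- tube: Bystander: black shuttle tube standing upright, 72 mm diameter, 240 mm high, origin at the centre of the underside.
Not all that is in view belongs to the job. Several things have the shape of the holder; the one meant has the colours described above.

How it is judged:
By the outcome, as a careful person would: the job done as asked, in the order asked, and still so for the second after the job is handed in, with the robot touching nothing.
It also fails if it takes over 51 s, if anything falls off the work surface, if the arm or the gripper's body presses on something with over 40 N, if the wrist force passes 120 N, or if a joint passes its speed limit or range.

### The arm

A 6-joint arm with a two-finger parallel gripper is mounted at the origin on the work surface. World frame = base frame: x ahead of the robot, y to its left, z up, the work surface at z = 0. Lengths are in m, angles in degrees, forces in N, time in s.
With the tool pointing down it reaches from about 0.375 to 0.9 m from the base axis. Payload 3.1 kg.
Tool frame: the origin (TCP) lies at the very end of the fingers, on their centre line; the grasp point (between the pads) lies 19 mm behind it; z points along the fingers, y is the line along which they close (so a half turn about z gives the same grasp; the last joint's range is limited). The gripper opens to 87 mm and grips with 3 to 60 N. Pads are 19 mm wide; open, the fingers measure 117 mm over their backs; the gripper's body (75 mm by 190 mm) begins 51 mm behind the grasp point.
Start: joints at [66.549, 30.224, 82.088, -0, 67.689, -10.227], TCP at [0.143, 0.608, 0.223] pointing down, gripper open.
Joint ranges: [-176.69, 176.69], [-43.24, 126.21], [12.49, 139.97], [-82, 262], [0, 151.66], [-163.58, 163.58]. Speed limits (degrees/s): [159.86, 159.86, 180, 180, 180, 180].

### API

Orientations are given as a 3x3 rotation matrix whose columns are the frame's x, y, z axes.
In Python, from rig import bot, imaging gives the robot as it stands.
- The arm moves only by the tool drive_tool, never from a script. Its argument "deltas" is text: rows parted by semicolons, each of 5 numbers parted by spaces: the finger opening in mm, from 0 to 87, then the shift along the world's x, y, z in mm, then the turn about the world's z in rad. In form: jaw dx dy dz twist; .... A call has 1 to 12 rows; each row is the pose to reach, as a shift and turn from the pose commanded when the call began; what a row does not reach only later rows make up. A row lasts 1/10 s, in which the tool goes at most 50 mm and 8.59 degrees, less where a joint would pass 70% of its speed; a pose out of reach is approached as far as the arm can. A call with a gripper value outside its range is refused whole. The fingers move at their own pace and stop on an object; the grip force is fixed at half the most. Time passes only in rows, so rows that repeat a pose let the fingers close. It gives the time, the measured TCP pose, the force, the opening and the grip force at its end, in the units of the state.
- bot.read_state(): the state, without advancing time (a new reading comes with each control period).
- imaging.capture(name): name is "scene" or "top" or "wrist"; returns the picture (420x560x3 uint8, red, green, blue); there is no depth.
- imaging.camera_model(name): a dict with "fx", "fy", "cx", "cy" (pixels), "T" (4x4, takes a point from camera to world coordinates). Camera axes: x right, y down, z forward; pixel columns grow to the right and rows downward; lengths in m; the calibration is good to about 2 mm. A picture is of the moment at which its call begins: read the wrist's pose just before it. camera_model takes no time and is no camera call; for the wrist camera it gives the pose at the moment of the call.
- bot.hand_in(): hands the job in; it is judged then, once.
The state is a dict: "time_s": time; "joint_positions": joint angles; "qvel": joint speeds; "tau": joint torques, N m; "position": TCP position; "tcp_rot": TCP orientation; "force": force on the tool from outside, world axes, zero at the start; "moment": the same for the moment, N m; "opening": opening from 0.0 (shut) to 1.0 (fully open); "grasp_force": force on a finger pad.
Only numpy, scipy, OpenCV 4.12 (cv2) and the standard library are available. Lean on these libraries where they do the work, as an engineer would, in place of code of your own. Each camera call takes 0.05 s, during which the arm holds its last target. There are 200 camera calls.

## Working session

There is one attempt and no reset: what is moved stays moved. The work goes in short steps, Python scripts to look and compute and a tool call to move; the robot and the scene stay as the last step left them, time stands still between calls to the robot, and variables do not carry over. Pictures are saved under pics/ and viewed, at most 10 in all, crops included, and the job is handed in when it is done.

Besides the shell and the picture viewer there is one more tool, called after "Request:" by a JSON object that holds its "api" and its "payload", one argument or row to a line. drive_tool: Moves the arm, as the interface text tells. Its arguments: {"type":"object","properties":{"deltas":{"type":"string"}},"required":["deltas"]}

```bash
mkdir -p pics; python3 - <<'E'
from rig import bot, imaging
import cv2
s=bot.read_state();print(s['time_s'],s['position'],s['tcp_rot'])
for n in("scene","top"):
    cv2.imwrite(f"pics/{n}.png",imaging.capture(n)[:,:,::-1]);m=imaging.camera_model(n);print(n,m)
E
```

```text
0.0 [0.14265509 0.60775179 0.22157848] [[-9.73485591e-01  2.28746735e-01 -8.57410826e-04]
 [ 2.28748020e-01  9.73483668e-01 -1.97283024e-03]
 [ 3.83396961e-04 -2.11665284e-03 -9.99997686e-01]]
scene {'fx': 392.46828545426877, 'fy': 392.46828545426877, 'cx': 276.38377510587316, 'cy': 213.53714228186445, 'T': array([[ 0.47139427,  0.7318666 , -0.49209624,  1.14867589],
       [ 0.88192067, -0.39002655,  0.26475502, -0.35286292],
       [ 0.00183476, -0.55879385, -0.82930457,  1.04318285],
       [ 0.        ,  0.        ,  0.        ,  1.        ]])}
top {'fx': 487.40311462199475, 'fy': 487.40311462199475, 'cx': 282.4416745957977, 'cy': 210.29677102236494, 'T': array([[-0.04420219, -0.97642811,  0.21126835,  0.38798325],
       [-0.9990043 ,  0.04192143, -0.01526457, -0.0696816 ],
       [ 0.00604809, -0.21173272, -0.97730889,  1.10463415],
       [ 0.        ,  0.        ,  0.        ,  1.        ]])}
```

View pics/scene.png

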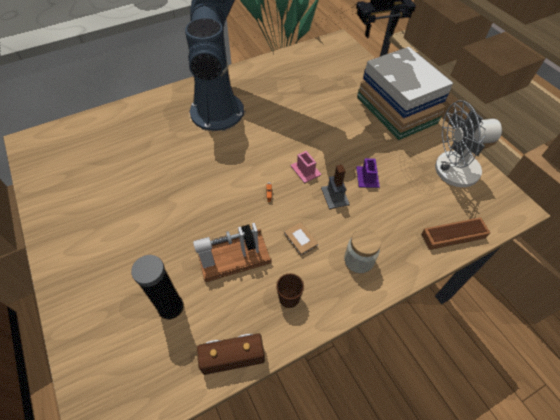

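View pics/top.png

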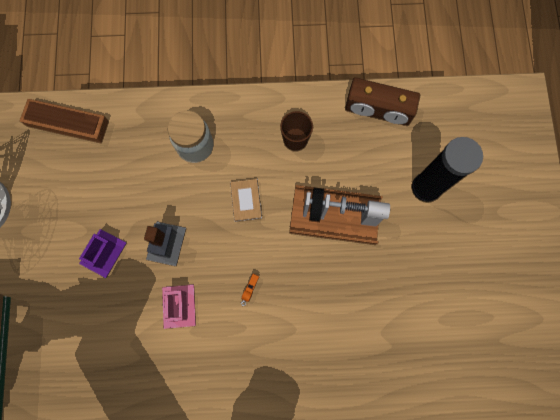

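The top view shows three holder-shaped things: purple (102,252), pink (178,307), and grey (165,243), which has the wood-handled tool in it. Grey fits the description. The keeper is at about (336,213), with its wristband at (317,205) and its housing at (378,211). Next I'll check an enlarged crop.

```bash
python3 - <<'E'
import cv2, numpy as np
t=cv2.imread("pics/top.png"); s=cv2.imread("pics/scene.png")
a=cv2.resize(t[215:275,140:200],(390,390),interpolation=cv2.INTER_CUBIC)
b=cv2.resize(s[160:215,315:370],(390,390),interpolation=cv2.INTER_CUBIC)
c=cv2.resize(t[175:252,280:400],None,fx=3.3,fy=2.6,interpolation=cv2.INTER_CUBIC)
o=np.zeros((600,790,3),np.uint8);o[:390,:390]=a;o[:390,400:790]=b;o[395:595,:c.shape[1]]=c[:200]
cv2.imwrite("pics/crop.png",o)
E
```

```text
(no output)
```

View pics/crop.png

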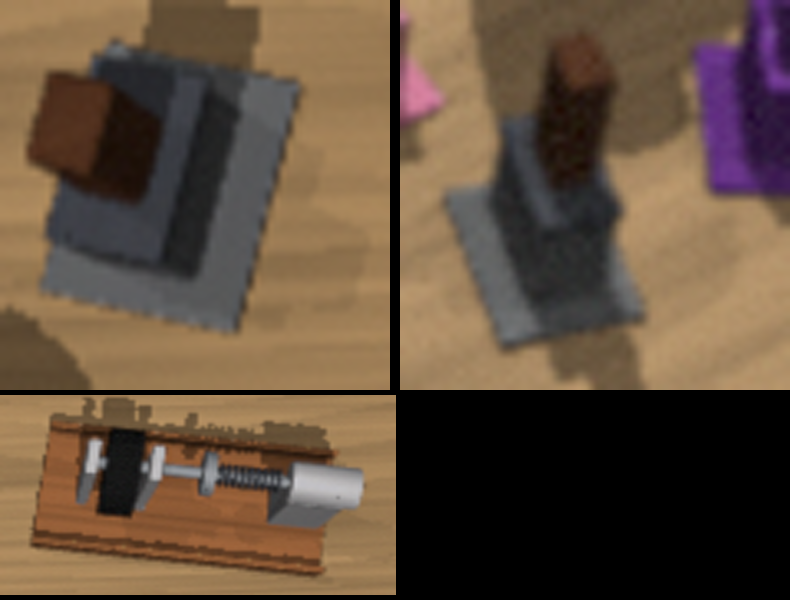

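The crop confirms it: grey holder on a grey foot, with the wood-handled fork standing in it. Foot corners in the crop are about (300,85), (237,330) and (42,292), and the handle top is about (70,130). The keeper's collar is near crop (209,474), which is (343,205) in the full image.

```bash
cat > h.py <<'E'
import numpy as np, cv2
from rig import bot, imaging
def ray(n,uv,z,M=None):
    m=M or imaging.camera_model(n);T=m['T']
    d=T[:3,:3]@np.array([(uv[0]-m['cx'])/m['fx'],(uv[1]-m['cy'])/m['fy'],1]);o=T[:3,3]
    return o+d*(z-o[2])/d[2]
def proj(n,p,M=None):
    m=M or imaging.camera_model(n);T=m['T'];q=T[:3,:3].T@(np.asarray(p)-T[:3,3])
    return np.array([m['fx']*q[0]/q[2]+m['cx'],m['fy']*q[1]/q[2]+m['cy']])
E
python3 - <<'E'
from h import *
np.set_printoptions(precision=4,suppress=True)
A=lambda u,v:(u/6.5+139.6,v/6.5+214.6)
K=lambda u,v:(u/3.3+279.6,(v-395)/2.6+174.6)
P=[ray("top",A(*c),.006) for c in((300,85),(237,330),(42,292))]
print("foot",P,(P[0]+P[2])/2,np.linalg.norm(P[0]-P[1]),np.linalg.norm(P[1]-P[2]))
d=P[0]-P[1];print("x ang",np.degrees(np.arctan2(d[1],d[0])));d=P[2]-P[1];print("y ang",np.degrees(np.arctan2(d[1],d[0])))
P=[ray("top",A(*c),.142) for c in((50,72),(113,84),(95,192),(28,162))];print("handle",P,np.mean(P,0))
for n,c,z in(("collar",(209,474),.115),("bar tipside",(103,465),.115),("nearlug top",(158,462),.135),("collar bar R",(285,482),.115),("BL",(32,545),.028),("TL",(52,418),.028),("BR",(323,573),.028)):
    print(n,ray("top",K(*c),z))
a=ray("top",K(32,545),.028);b=ray("top",K(323,573),.028);d=a-b;print(np.linalg.norm(d),np.degrees(np.arctan2(d[1],d[0])))
E
```

```text
foot [array([0.5943, 0.1358, 0.006 ]), array([0.5092, 0.1577, 0.006 ]), array([0.5253, 0.2252, 0.006 ])] [0.5598 0.1805 0.006 ] 0.08795932584961189 0.06936603539562605
x ang -14.445352705256484
y ang 76.56860129173886
handle [array([0.5762, 0.1872, 0.142 ]), array([0.5716, 0.1678, 0.142 ]), array([0.5383, 0.173 , 0.142 ]), array([0.5484, 0.1936, 0.142 ])] [0.5586 0.1804 0.142 ]
collar [ 0.6078 -0.2116  0.115 ]
bar tipside [ 0.6181 -0.1451  0.115 ]
nearlug top [ 0.6144 -0.1778  0.135 ]
collar bar R [ 0.5992 -0.2591  0.115 ]
BL [ 0.5697 -0.0996  0.028 ]
TL [ 0.6823 -0.1188  0.028 ]
BR [ 0.5369 -0.295   0.028 ]
0.1981059435264361 80.46825473192837
```

Request:
{"api": "drive_tool", "payload": {
  "deltas": "87 35 -36 0 0;87 70 -72 0 0;87 105 -108 0 0;87 140 -144 0 0;87 175 -180 0 0;87 210 -216 0 0;87 245 -252 0 0;87 280 -288 0 0;87 315 -324 0 0;87 350 -360 0 0;87 385 -396 0 0;87 400 -412 0 0"
}}

```text
time_s: 1.3
position: [0.546, 0.1931, 0.2223]
tcp_rot: [[-0.973, 0.232, 0.002], [0.232, 0.973, -0.001], [-0.002, -0.0, -1.0]]
force: [-0.2, 0.7, -0.1]
opening: 1.0
grasp_force: 0.0
```

```bash
python3 - <<'E'
from h import *
np.set_printoptions(precision=4,suppress=True)
print("tube top",ray("top",(462,157),.24),"base",ray("top",(427,190),.0))
s=bot.read_state();print(s['time_s'],s['position'],s['tcp_rot'])
m=imaging.camera_model("wrist");print(m)
cv2.imwrite("pics/w1.png",imaging.capture("wrist")[:,:,::-1])
print(proj("wrist",[.559,.180,.142],m),proj("wrist",[.559,.180,.07],m))
E
```

```text
tube top [ 0.6621 -0.422   0.24  ] base [ 0.6609 -0.4277  0.    ]
1.3 [0.546  0.1931 0.2223] [[-0.9727  0.232   0.0018]
 [ 0.232   0.9727 -0.0008]
 [-0.0019 -0.0004 -1.    ]]
{'fx': 295.2316414592446, 'fy': 295.2316414592446, 'cx': 281.91893554175573, 'cy': 205.03362308686394, 'T': array([[ 0.2313,  0.9422,  0.2424,  0.4794],
       [ 0.9729, -0.224 , -0.0577,  0.2086],
       [-0.0001,  0.2492, -0.9685,  0.3843],
       [ 0.    ,  0.    ,  0.    ,  1.    ]])}
[271.1062 229.3246] [273.431  207.8367]
```

View pics/w1.png

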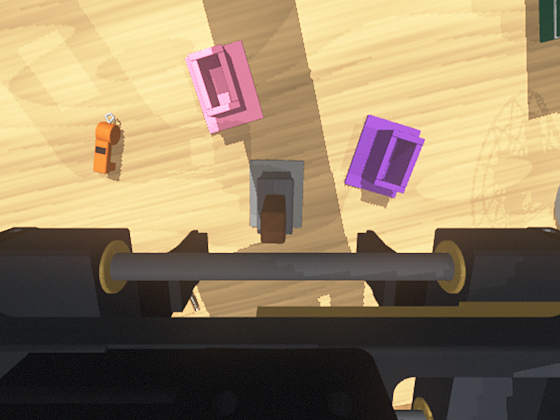

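Handle top is at about (273,231) in the wrist view, against a prediction of (271,229). The foot edges line up with the image, so the yaw is right too. Descending.

Request:
{"api": "drive_tool", "payload": {
  "deltas": "87 13 -13 0 0;87 13 -13 -20 0;87 13 -13 -40 0;87 13 -13 -60 0;87 13 -13 -80 0;87 13 -13 -80 0"
}}

```text
time_s: 1.95
position: [0.5533, 0.1835, 0.1397]
tcp_rot: [[-0.974, 0.228, -0.007], [0.228, 0.974, -0.001], [0.007, -0.002, -1.0]]
force: [-0.9, 0.4, 0.7]
opening: 1.003
grasp_force: 0.0
```

```bash
python3 - <<'E'
from h import *
np.set_printoptions(precision=4,suppress=True)
s=bot.read_state();print(s['time_s'],s['position'],s['tcp_rot'])
m=imaging.camera_model("wrist")
cv2.imwrite("pics/w2.png",imaging.capture("wrist")[:,:,::-1])
c=np.array([.559,.180]);a=np.radians(-14);R=np.array([[np.cos(a),-np.sin(a)],[np.sin(a),np.cos(a)]])
for x,y in((15,11),(15,-11),(-15,11),(-15,-11)):print(proj("wrist",[*(c+R@[x/1e3,y/1e3]),.142],m))
E
```

```text
1.95 [0.5533 0.1835 0.1397] [[-0.9737  0.2277 -0.007 ]
 [ 0.2277  0.9737 -0.0009]
 [ 0.0066 -0.0025 -1.    ]]
[296.9434 283.9993]
[260.2295 283.4451]
[298.3902 236.7106]
[260.1121 236.1229]
```

View pics/w2.png

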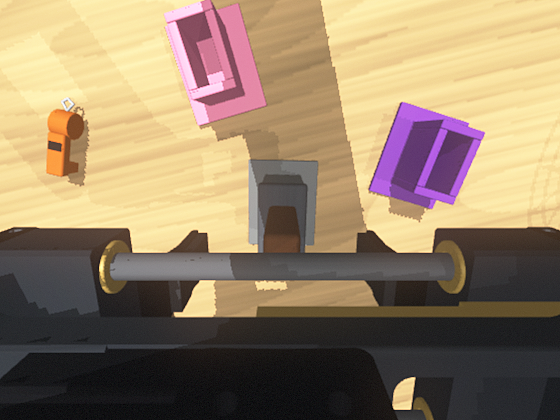

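Handle edges in the wrist view are at columns 265–300 and row 232, within 2–3 mm of the prediction. I'll nudge, descend, grip and settle.

Request:
{"api": "drive_tool", "payload": {
  "deltas": "87 3 -1 -20 0;87 3 -1 -40 0;87 3 -1 -62 0;87 3 -1 -62 0;0 3 -1 -62 0;0 3 -1 -62 0;0 3 -1 -62 0;0 3 -1 -62 0;0 3 -1 -62 0;0 3 -1 -62 0;0 3 -1 -62 0"
}}

```text
time_s: 3.1
position: [0.5589, 0.1824, 0.0806]
tcp_rot: [[-0.973, 0.229, 0.0], [0.229, 0.973, 0.0], [-0.0, 0.0, -1.0]]
force: [0.1, 0.5, -0.1]
opening: 0.448
grasp_force: 0.0
```

Request:
{"api": "drive_tool", "payload": {
  "deltas": "0 0 0 0 0;0 0 0 0 0;0 0 0 0 0;0 0 0 0 0;0 0 0 0 0;0 0 0 0 0;0 0 0 0 0"
}}

```text
time_s: 3.8
position: [0.5589, 0.1823, 0.0805]
tcp_rot: [[-0.973, 0.229, -0.0], [0.229, 0.973, -0.0], [0.0, -0.0, -1.0]]
force: [0.2, -0.3, 0.4]
opening: 0.248
grasp_force: 29.9
```

Request:
{"api": "drive_tool", "payload": {
  "deltas": "0 0 0 15 0;0 0 0 30 0;0 0 0 50 0;0 0 0 75 0;0 0 0 105 0;0 0 0 135 0;0 0 0 155 0;0 0 0 155 0;0 0 0 155 0"
}}

```text
time_s: 4.7
position: [0.5584, 0.1824, 0.235]
tcp_rot: [[-0.973, 0.229, -0.001], [0.229, 0.973, -0.0], [0.001, -0.0, -1.0]]
force: [1.1, 0.5, -1.5]
opening: 0.25
grasp_force: 29.9
```

Request:
{"api": "drive_tool", "payload": {
  "deltas": "0 4 -25 0 0.005;0 8 -60 0 0.01;0 12 -95 0 0.02;0 16 -135 0 0.03;0 21 -175 0 0.04;0 26 -215 0 0.05;0 31 -255 0 0.06;0 36 -295 0 0.065;0 42 -335 0 0.065;0 48 -365 0 0.065;0 50 -377 0 0.065;0 50 -377 0 0.065"
}}

```text
time_s: 5.9
position: [0.6081, -0.1956, 0.2334]
tcp_rot: [[-0.986, 0.168, -0.003], [0.168, 0.986, 0.002], [0.003, 0.001, -1.0]]
force: [-0.2, 0.8, -0.6]
opening: 0.251
grasp_force: 29.9
```

Request:
{"api": "drive_tool", "payload": {
  "deltas": "0 0 0 0 0;0 0 0 0 0;0 0 0 0 0"
}}

```text
time_s: 6.2
position: [0.6087, -0.1928, 0.2355]
tcp_rot: [[-0.987, 0.163, -0.001], [0.163, 0.987, 0.001], [0.001, 0.001, -1.0]]
force: [0.5, -0.7, -0.9]
opening: 0.252
grasp_force: 29.9
```

```bash
python3 - <<'E'
from h import *
np.set_printoptions(precision=4,suppress=True)
s=bot.read_state();print(s['time_s'],s['position'],s['tcp_rot'],s['force'])
a=imaging.capture("scene")[:,:,::-1];t=imaging.capture("top")[:,:,::-1];w=imaging.capture("wrist")[:,:,::-1]
for n,i in(("a3",a),("t3",t),("w3",w)):cv2.imwrite(f"pics/{n}.png",i)
o=np.zeros((600,800,3),np.uint8)
o[:390,:400]=cv2.resize(a[205:283,190:270],(400,390),interpolation=cv2.INTER_CUBIC)
o[:300,400:]=cv2.resize(t[160:250,280:400],(400,300),interpolation=cv2.INTER_CUBIC)
o[300:,400:]=cv2.resize(w,(400,300))
cv2.imwrite("pics/c3.png",o)
E
```

```text
6.2 [ 0.6087 -0.1928  0.2355] [[-0.9866  0.1631 -0.0005]
 [ 0.1631  0.9866  0.0006]
 [ 0.0006  0.0005 -1.    ]] [ 0.5314 -0.6607 -0.9204]
```

View pics/c3.png

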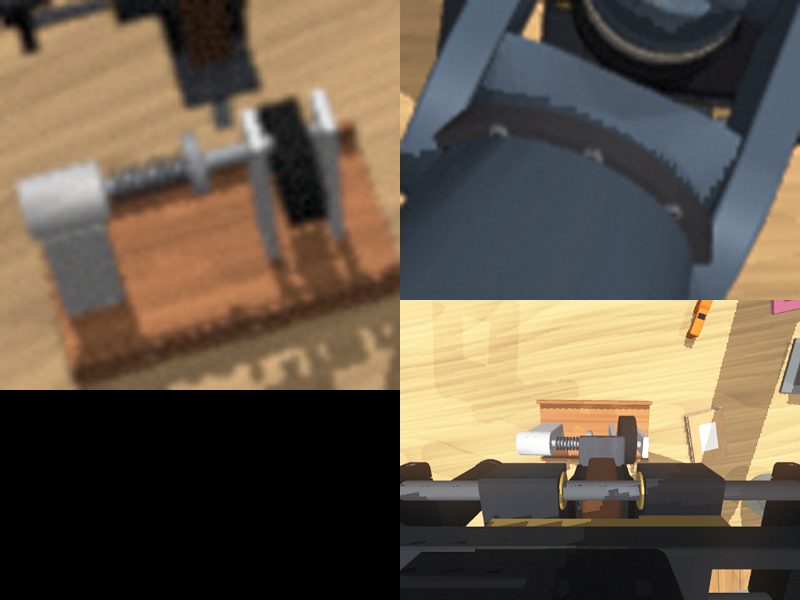

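```bash
python3 - <<'E'
from h import *
np.set_printoptions(precision=4,suppress=True)
c=np.array([.607,-.208]);a=np.radians(-9.5);R=np.array([[np.cos(a),-np.sin(a)],[np.sin(a),np.cos(a)]])
S=lambda p:((proj("scene",p)-[190,205]+.5)*5).round()
for n,k,z in(("collar top",(0,-4),.133),("nearlug top a",(-14,30),.135),("nearlug top b",(14,30),.135),("farlug top b",(14,70),.135),("farlug top a",(-14,70),.135),("housing end top",(0,-99),.132),("base -x-y",(-55,-100),.028),("base +x-y",(55,-100),.028)):
    print(n,S([*(c+R@np.array(k)/1e3),z]))
f=np.array([.6087,-.1928])
for x in(-12.5,12.5):print("tine",x,S([*(f+R@np.array([x/1e3,0])),.167]))
for x in(-32,32):
  for y in(-20,20):print("guard lower",x,y,S([*(f+R@np.array([x,y])/1e3),.217]))
E
```

```text
collar top [188. 150.]
nearlug top a [241. 110.]
nearlug top b [255. 152.]
farlug top b [327. 132.]
farlug top a [312.  91.]
housing end top [ 15. 200.]
base -x-y [ 25. 210.]
base +x-y [ 66. 373.]
tine -12.5 [210.  87.]
tine 12.5 [223. 125.]
guard lower -32 -20 [154.  14.]
guard lower -32 20 [229.  -6.]
guard lower 32 -20 [185. 115.]
guard lower 32 20 [263.  93.]
```

```bash
python3 - <<'E'
import cv2,numpy as np
a=cv2.imread("pics/a3.png");w=cv2.imread("pics/w3.png")
o=np.zeros((600,800,3),np.uint8)
o[:400,:400]=cv2.resize(a[215:255,212:252],(400,400),interpolation=cv2.INTER_CUBIC)
o[:300,400:]=cv2.resize(w[130:230,150:350],(400,200),interpolation=cv2.INTER_CUBIC).repeat(2,0)[:300] if 0 else cv2.resize(w[135:235,230:363],(400,300),interpolation=cv2.INTER_CUBIC)
cv2.imwrite("pics/c4.png",o)
E
```

```text
(no output)
```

View pics/c4.png

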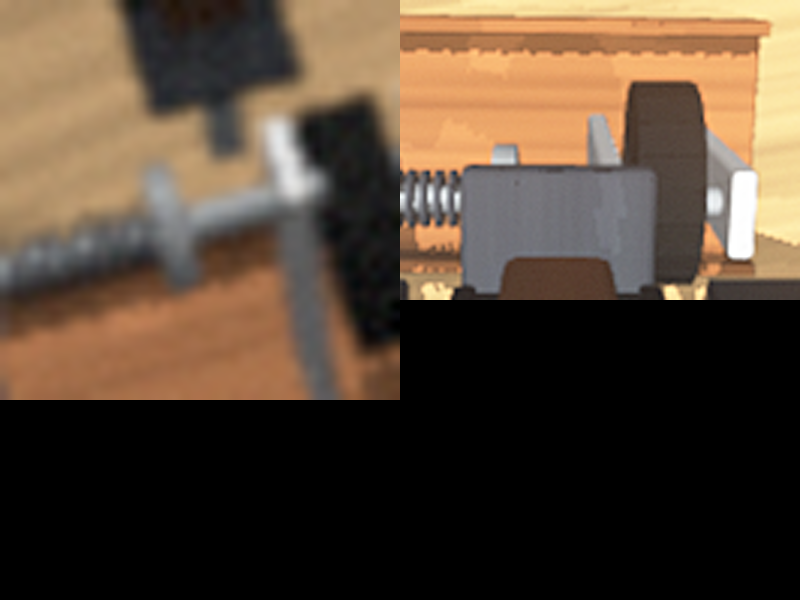

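```bash
python3 - <<'E'
from h import *
np.set_printoptions(precision=4,suppress=True)
m=imaging.camera_model("wrist");k=400/133
W=lambda u,v:((u-400)/k+229.7,v/3+134.7)
a=np.radians(-9.5);R=np.array([[np.cos(a),-np.sin(a)],[np.sin(a),np.cos(a)]])
P=np.mean([ray("wrist",W(*c),.135,m)[:2] for c in((731,170),(756,170),(728,260),(753,260))],0)
print("keeper from far lug",P-R@[0,.07])
for u,v,z,y in((492,146,.133,-.008),(519,146,.133,0),(592,115,.135,.026)):
    p=ray("wrist",W(u,v),z,m)[:2];print(R.T@(p-[.607,-.207]),y)
# guard top face far corners (fork z 58 -> .2255)
for u,v in((463,168),(655,168)):
    p=ray("wrist",W(u,v),.2255,m)[:2];print("guard rel tcp",R.T@(p-bot.read_state()['position'][:2]))
E
```

```text
keeper from far lug [ 0.6071 -0.2071]
[-0.021  -0.0064] -0.008
[-0.021   0.0018] 0
[-0.0308  0.0237] 0.026
guard rel tcp [-0.0329 -0.0189]
guard rel tcp [-0.0329  0.0191]
```

The wrist view puts the keeper at (0.607, -0.207), with the fork centred within 1 mm. The straddle fits, so I'll lower the fork.

Request:
{"api": "drive_tool", "payload": {
  "deltas": "0 1 -1 0 0;0 1 -1 -12 0;0 1 -1 -24 0;0 1 -1 -36 0;0 1 -1 -46 0;0 1 -1 -56 0;0 1 -1 -66 0;0 1 -1 -76 0;0 1 -1 -76 0;0 1 -1 -76 0"
}}

```text
time_s: 7.35
position: [0.61, -0.1956, 0.1593]
tcp_rot: [[-0.986, 0.165, -0.0], [0.165, 0.986, 0.0], [0.0, 0.0, -1.0]]
force: [0.5, 0.4, -1.2]
opening: 0.251
grasp_force: 29.9
```

```bash
python3 - <<'E'
from h import *
a=imaging.capture("scene")[:,:,::-1];w=imaging.capture("wrist")[:,:,::-1]
o=np.zeros((400,800,3),np.uint8)
o[:,:400]=cv2.resize(a[210:260,205:255],(400,400),interpolation=cv2.INTER_CUBIC)
o[:300,400:]=cv2.resize(w[105:255,200:400],(400,300),interpolation=cv2.INTER_CUBIC)
cv2.imwrite("pics/c5.png",o)
E
```

```text
(no output)
```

View pics/c5.png

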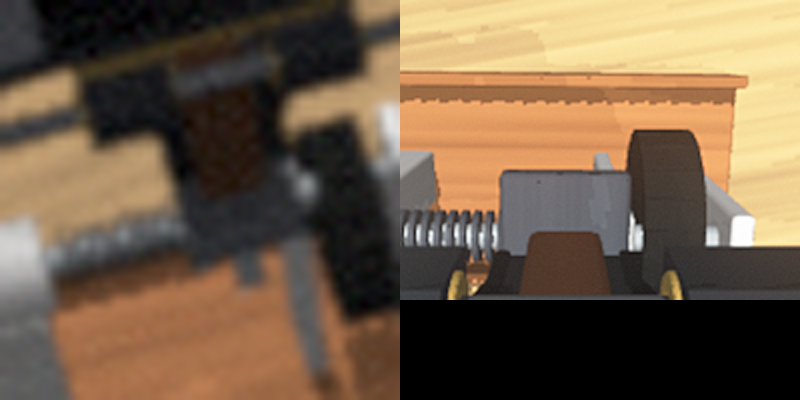

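The fork straddles the bar in front of the collar (tine at about (245,265) in the left crop), with no force reading. Now pushing along keeper -y.

Request:
{"api": "drive_tool", "payload": {
  "deltas": "0 -0.7 -4 0 0;0 -1.3 -8 0 0;0 -2 -12 0 0;0 -2.7 -16 0 0;0 -3.3 -20 0 0;0 -4 -24 0 0;0 -4.7 -28 0 0;0 -5.3 -32 0 0;0 -6 -36 0 0;0 -6.7 -40 0 0;0 -7 -42 0 0;0 -7 -42 0 0"
}}

```text
time_s: 8.65
position: [0.6028, -0.2379, 0.1595]
tcp_rot: [[-0.986, 0.165, -0.0], [0.165, 0.986, 0.0], [0.0, -0.0, -1.0]]
force: [0.0, 3.6, 0.9]
opening: 0.25
grasp_force: 29.9
```

Request:
{"api": "drive_tool", "payload": {
  "deltas": "0 -0.2 -1 0 0;0 -0.3 -2 0 0;0 -0.5 -3 0 0;0 -0.7 -4 0 0;0 -0.7 -4 0 0;0 -0.7 -4 0 0"
}}

```text
time_s: 9.25
position: [0.6021, -0.2415, 0.1595]
tcp_rot: [[-0.986, 0.165, -0.0], [0.165, 0.986, 0.0], [0.0, -0.0, -1.0]]
force: [1.4, 4.7, 0.8]
opening: 0.249
grasp_force: 29.9
```

```bash
python3 - <<'E'
from h import *
a=imaging.capture("scene")[:,:,::-1];w=imaging.capture("wrist")[:,:,::-1]
o=np.zeros((400,800,3),np.uint8)
o[:,:400]=cv2.resize(a[205:285,195:275],(400,400),interpolation=cv2.INTER_CUBIC)
o[:300,400:]=cv2.resize(w[105:255,230:430],(400,300),interpolation=cv2.INTER_CUBIC)
cv2.imwrite("pics/c6.png",o)
E
```

```text
(no output)
```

View pics/c6.png

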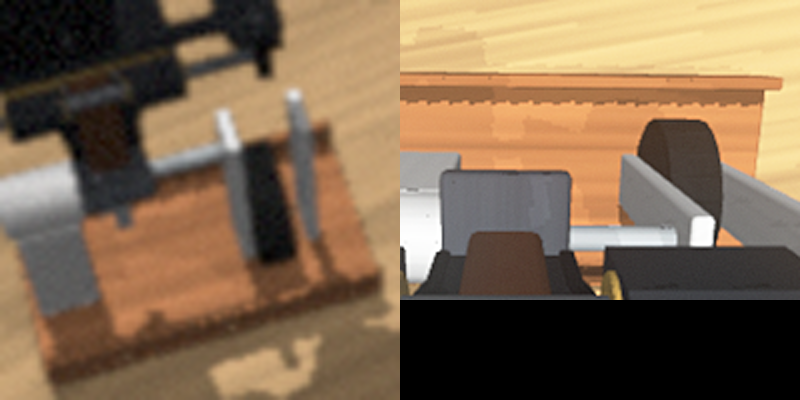

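The wristband has dropped: it now stands on the base between the lugs at about (270,200) in the left crop, its top well below theirs. Easing the bar back slowly.

Request:
{"api": "drive_tool", "payload": {
  "deltas": "0 0.4 2.5 0 0;0 0.8 5 0 0;0 1.3 7.5 0 0;0 1.7 10 0 0;0 2.1 12.5 0 0;0 2.5 15 0 0;0 2.9 17.5 0 0;0 3.3 20 0 0;0 3.8 22.5 0 0;0 4.2 25 0 0;0 4.6 27.5 0 0;0 5 30 0 0"
}}

```text
time_s: 10.55
position: [0.6074, -0.2116, 0.1595]
tcp_rot: [[-0.986, 0.165, 0.0], [0.165, 0.986, -0.0], [-0.0, -0.0, -1.0]]
force: [0.5, 2.2, -0.2]
opening: 0.251
grasp_force: 29.9
```

Request:
{"api": "drive_tool", "payload": {
  "deltas": "0 0.3 2 0 0;0 0.6 3.5 0 0;0 0.8 5 0 0;0 1.1 6.5 0 0;0 1.3 8 0 0;0 1.6 9.5 0 0;0 1.8 11 0 0;0 2.1 12.5 0 0;0 2.3 14 0 0;0 2.6 16 0 0;0 2.6 16 0 0;0 2.6 16 0 0"
}}

```text
time_s: 11.75
position: [0.6098, -0.1957, 0.1596]
tcp_rot: [[-0.986, 0.165, -0.0], [0.165, 0.986, -0.0], [0.0, -0.0, -1.0]]
force: [-0.1, -1.0, -1.2]
opening: 0.251
grasp_force: 29.9
```

Request:
{"api": "drive_tool", "payload": {
  "deltas": "0 0 0 10 0;0 0 0 22 0;0 0 0 34 0;0 0 0 50 0;0 0 0 66 0;0 0 0 76 0;0 0 0 76 0"
}}

```text
time_s: 12.45
position: [0.6111, -0.1962, 0.2383]
tcp_rot: [[-0.986, 0.165, 0.005], [0.165, 0.986, -0.002], [-0.005, -0.002, -1.0]]
force: [0.1, 0.0, -1.3]
opening: 0.252
grasp_force: 29.9
```

Request:
{"api": "drive_tool", "payload": {
  "deltas": "0 -2 15 0 0;0 -6 50 0 -0.01;0 -11 90 0 -0.02;0 -16 130 0 -0.03;0 -22 170 0 -0.04;0 -28 210 0 -0.05;0 -34 250 0 -0.06;0 -40 290 0 -0.065;0 -46 330 0 -0.065;0 -50 360 0 -0.065;0 -51 378 0 -0.065;0 -51 378 0 -0.065"
}}

```text
time_s: 13.65
position: [0.5566, 0.1857, 0.2345]
tcp_rot: [[-0.974, 0.225, -0.003], [0.225, 0.974, 0.001], [0.003, 0.0, -1.0]]
force: [0.7, -0.4, -1.5]
opening: 0.249
grasp_force: 29.9
```

Request:
{"api": "drive_tool", "payload": {
  "deltas": "0 0 0 0 0;0 0 0 0 0;0 0 0 0 0"
}}

```text
time_s: 13.95
position: [0.5588, 0.1814, 0.2353]
tcp_rot: [[-0.973, 0.23, -0.001], [0.23, 0.973, -0.0], [0.001, -0.0, -1.0]]
force: [-0.2, 0.1, -1.7]
opening: 0.252
grasp_force: 29.9
```

Request:
{"api": "drive_tool", "payload": {
  "deltas": "0 0 1 -25 0;0 0 1 -50 0;0 0 1 -75 0;0 0 1 -90 0;0 0 1 -98 0;0 0 1 -106 0;0 0 1 -114 0;0 0 1 -124 0;0 0 1 -134 0;0 0 1 -144 0;0 0 1 -150 0;0 0 1 -150 0"
}}

```text
time_s: 15.15
position: [0.5581, 0.1833, 0.0844]
tcp_rot: [[-0.973, 0.229, -0.002], [0.229, 0.974, -0.0], [0.002, -0.001, -1.0]]
force: [0.2, -0.1, -1.3]
opening: 0.253
grasp_force: 29.9
```

Request:
{"api": "drive_tool", "payload": {
  "deltas": "0 0 0 -2 0;0 0 0 -4 0;0 0 0 -5 0;0 0 0 -5 0;0 0 0 -5 0"
}}

```text
time_s: 15.65
position: [0.559, 0.1834, 0.0808]
tcp_rot: [[-0.973, 0.229, 0.0], [0.229, 0.973, 0.0], [-0.0, 0.0, -1.0]]
force: [-1.0, 0.5, -1.8]
opening: 0.251
grasp_force: 29.9
```

Request:
{"api": "drive_tool", "payload": {
  "deltas": "0 0 0 -1 0;0 0 0 -1.5 0;0 0 0 -1.5 0;0 0 0 -1.5 0"
}}

```text
time_s: 16.05
position: [0.5591, 0.1835, 0.0804]
tcp_rot: [[-0.974, 0.229, 0.001], [0.229, 0.974, 0.0], [-0.001, 0.0, -1.0]]
force: [-1.2, -0.0, 6.5]
opening: 0.254
grasp_force: 29.9
```

Request:
{"api": "drive_tool", "payload": {
  "deltas": "30 0 0 0 0;40 0 0 0 0;50 0 0 0 0;60 0 0 0 0;70 0 0 0 0;80 0 0 0 0;80 0 0 0 0;80 0 0 0 0;80 0 0 0 0;80 0 0 0 0;80 0 0 0 0;80 0 0 0 0"
}}

```text
time_s: 17.25
position: [0.5588, 0.1834, 0.0791]
tcp_rot: [[-0.973, 0.229, 0.0], [0.229, 0.973, -0.0], [-0.0, -0.0, -1.0]]
force: [0.1, -0.3, -0.9]
opening: 0.919
grasp_force: 0.0
```

The fork is seated: the force rose to +6.5 N at the same height as the original grasp, and the fingers are now open. I'll retreat up and back toward the start so the top view is clear.

Request:
{"api": "drive_tool", "payload": {
  "deltas": "87 0 0 20 0;87 0 0 45 0;87 0 0 75 0;87 0 0 110 0;87 0 0 140 0;87 -30 30 145 0;87 -60 65 145 0;87 -95 100 145 0;87 -130 135 145 0;87 -165 170 145 0;87 -195 200 145 0;87 -210 215 145 0"
}}

```text
time_s: 18.45
position: [0.3457, 0.4002, 0.2242]
tcp_rot: [[-0.974, 0.226, -0.001], [0.226, 0.974, 0.0], [0.001, 0.0, -1.0]]
force: [1.6, -0.3, -0.8]
opening: 0.999
grasp_force: 0.0
```

```bash
python3 - <<'E'
from h import *
s=bot.read_state();print(s['time_s'],s['position'],s['force'])
a=imaging.capture("scene")[:,:,::-1];t=imaging.capture("top")[:,:,::-1]
o=np.zeros((600,800,3),np.uint8);r=lambda i,w,h:cv2.resize(i,(w,h),interpolation=cv2.INTER_CUBIC)
o[:300,:400]=r(a[205:280,185:285],400,300);o[:300,400:]=r(a[155:215,310:390],400,300)
o[300:,:400]=r(t[170:245,290:390],400,300);o[300:,400:]=r(t[215:275,130:210],400,300)
cv2.imwrite("pics/c7.png",o);cv2.imwrite("pics/top7.png",t)
d=cv2.absdiff(t,cv2.imread("pics/top.png")).max(2)
for n,(x0,y0,x1,y1) in dict(box=(228,175,266,225),jar=(165,105,220,165),cup=(275,105,318,155),tube=(405,130,485,205),whistle=(238,265,264,308)).items():print(n,(d[y0:y1,x0:x1]>40).sum())
E
```

```text
18.45 [0.34567306 0.40018101 0.22415453] [ 1.55454917 -0.25687009 -0.83502021]
box 0
jar 0
cup 0
tube 0
whistle 0
```

View pics/c7.png

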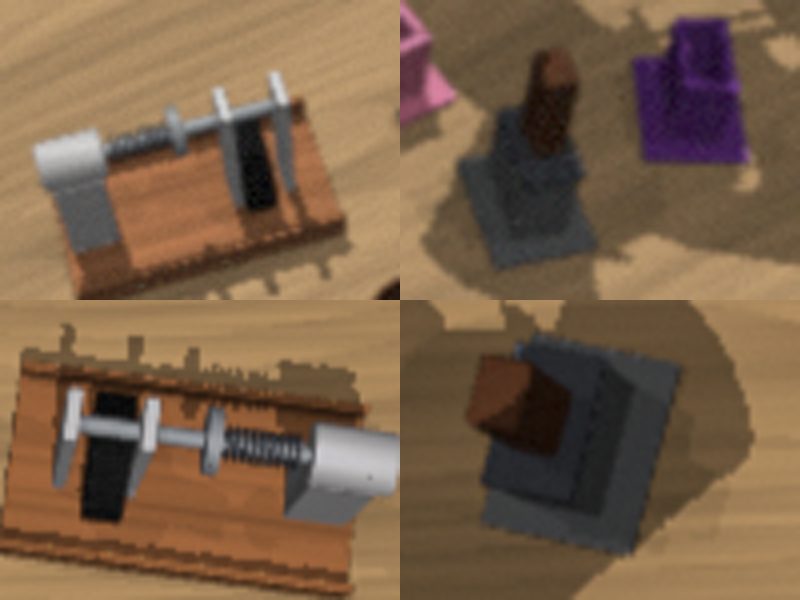

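The bar is home through both lugs, and the wristband stands free on the base below it at (110,460) in the lower-left crop. The fork is upright and fully down in the grey holder, and the bystanders haven't moved. Handing in.

```bash
python3 -c "
from rig import bot
print(bot.hand_in())"
```

```text
the job is handed in; nothing more can be done
None
```

The job is done and handed in at about 18.5 s of the 51 s allowed: the wristband dropped free onto the keeper's base, the bar was eased back home, the fork stands fully down in the grey holder, and the bystanders did not move.

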